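Draw out the organiser tray with the pull hook

ROBOT

A 7-joint arm with a two-finger parallel gripper is mounted at the origin on the work surface; the furniture and walls round the work are solid. World frame = base frame: x ahead of the robot, y to its left, z up, the work surface at z = 0. Lengths are in m, angles in rad, forces in N, time in s.
With the tool pointing down it reaches from about 0.425 to 0.925 m from the base axis. Payload 6.8 kg.
Tool frame: the origin (TCP) lies on the centre line of the jaws, within the pads' length; the fingertips stand 19 mm ahead of it and the grasp point (between the pads) is the TCP; z points along the fingers, y is the line along which they close (so a half turn about z gives the same grasp; the last joint's range is limited). The gripper opens to 85 mm and grips with 20 to 120 N. Pads are 22 mm wide; open, the fingers measure 114 mm over their backs; the gripper's body (76 mm by 85 mm) begins 54 mm behind the grasp point. The pads swing forward as they close: fully open they stand 13 mm farther back than shut.
Start: joints at [1.212, 0.477, 0.022, 1.555, -0.011, 1.109, -0.083], TCP at [0.168, -0.654, 0.25] pointing down, gripper open.
Joint ranges: [-2.96, 2.96], [-0.34, 2.1], [-1.41, 1.46], [0.24, 2.44], [-1.37, 4.51], [0.17, 1.92], [-2.96, 2.96]. Speed limits (rad/s): [2.39, 2.39, 3.14, 3.14, 3.14, 3.14, 3.14].

INTERFACE

Orientations are given as a rotation vector (axis times angle).
In Python, from bench import r gives the robot as it stands. The module is installed in compiled form; this text tells all that it offers.
- The arm moves only by the tool arm_command, never from a script. Its argument "rows" is a list of rows, each an object of numbers: "fingers": the opening, from -1 (shut) to 1 (fully open); "x", "y", "z": the shift along the tool's x, y, z in m; "ax", "ay", "az": the turn, a rotation vector about the tool's x, y, z in degrees. In form: [{"fingers": .., "x": .., "y": .., "z": .., "ax": .., "ay": .., "az": ..}, ...]. A call has 1 to 10 rows; each row shifts and turns the commanded pose from where the row before left it, along the tool's axes as they then stand; what a row does not reach is not made up. A row lasts 1/12 s, in which the tool goes at most 41.7 mm and 7.16 degrees, less where a joint would pass 70% of its speed; a pose out of reach is approached as far as the arm can. A call is refused whole if a number of a shift passes 0.0417 or a number of a turn 7.16, either way. A call with a gripper value outside its range is refused whole. The fingers move at their own pace and stop on an object; "grip_force" is the grip in N (left out, the last holds). Time passes only in rows, so rows that do not move let the fingers close. It gives the time, the measured TCP pose, the force, the opening and the grip force at its end, in the units of the state.
- r.get_obs(): the state, without advancing time (a new reading comes with each control period).
- r.grab_frame(name): name is "scene" or "top"; returns a dict with "frame" (400x640x3 uint8, red, green, blue), "depth" (400x640 float32, m along the optical axis (not along the pixel's ray), 0 where there is no reading), "K" (3x3 intrinsics, pixels), "world_from_camera" (4x4, takes a point from camera to world coordinates). Camera axes: x right, y down, z forward; pixel columns grow to the right and rows downward; lengths in m; the calibration is good to about 2 mm. A picture is of the moment at which its call begins.
- r.hand_in(): hands the job in; it is judged then, once.
The state is a dict: "clock": time; "joints": joint angles; "qvel": joint speeds; "tau": joint torques, N m; "tcp_pos": TCP position; "orientation": TCP orientation; "contact_force": force on the tool from outside, world axes, zero at the start; "moment": the same for the moment, N m; "grip_width": finger opening in m; "gripper_force": force on a finger pad.
Only numpy, scipy, OpenCV 4.12 (cv2) and the standard library are available. Lean on these libraries where they do the work, as an engineer would, in place of code of your own. Each camera call takes 0.05 s, during which the arm holds its last target. There are 200 camera calls.

TASK

The supplies tray of the little wooden desk organiser sits back under its board where fingers cannot get at it, so take the red-handled pull hook from its rest, drop its tip down into the brass wire loop on the tray's front and draw the tray straight out until it comes up firmly against its stop. Pull gently throughout: no yanking and no hard tug at the stop. Then unhook, leave the tray out, and lay the hook back in its rest as it was, touching the tray with nothing but the hook and leaving the other things on the desk alone.

Things in the scene. Friction and masses are not known exactly. Their poses are not given: they have to be found in the camera images.
- hook: Pull hook, loose, 90 g. Red handle 94 x 18 x 22 mm (x, y, z) and a straight 6 mm steel shank along +x, its end bent down (-z). Origin: on the handle's axis amid dark ribs; grip here across y (flat, 18 mm), between finger stops at x = -20 and 20 mm (26 wide, 36 mm free between). Handle x -49 to 45 mm, 13 mm thick ferrule to 56, shank on its axis to the bend at 150; wire hanger to -60.
- hook_tip (a point): Lowest point of the hook's bent-down tip: 150 mm ahead of the hook's origin, 21 mm below the shank's axis. The tip is round 6 mm wire, upright when the handle is level. More than 20 N between hook and tray is too rough; pull with the shank level and in line with the tray's travel.
- tray: Sliding tray. Its -x points out of the organiser, the way it is drawn (level); z up. Origin on its underside, 16 mm over the desk, 60 mm behind its front panel's face. About 1.6 N of friction, 120 mm of travel to a rubber-buffered stop. It starts 0 to 30 mm out, how far is not told: the stop, 90 to 120 mm on, must be felt, as a standing pull of over 4 N.
- pull_eye (a point): Centre of the hole in the brass wire loop on the tray's front: a level loop 50 mm over the desk, wire 5 mm thick, hole 16 mm wide and 23 mm deep, open above and below. The point lies 12 mm in front of the panel and 12 mm behind the inner side of the loop's outer wire (which the hook pulls on).
- panel_top (a point): Middle of the top edge of the tray's white front panel (140 mm wide), on its outer face, 83 mm over the desk. The fixed organiser round it is pale wood, 172 mm wide, 200 mm deep, 108 mm high; its board, underside 96 mm over the desk, juts out 40 mm past the panel when the tray is shut (10 mm when it starts 30 mm out), so the shank passes below the board.
- rest: Dark wooden rest of the hook, fixed: base 160 x 44 x 8 mm, two notched posts. Origin on the desk under the seat; x along the lying hook (tip end +x), z up. Rear post at x = -40 mm holds the handle: notch 24 mm wide, floor 36 mm up. Front post at x = 80 mm holds the shank: notch 12 mm wide, floor 44 mm up. Posts are 10 mm long; flared cheeks reach 54 and 62 mm up.
- rest_seat (a point): Where the hook's origin lies when it is home in its rest, 47 mm over the desk. Two fixed monitors, 450 mm high, stand close by: a side one on the left, nearer the robot than the organiser, and the main one beyond the keyboard, whose screen (from 120 mm up) has its left end beside the organiser. Travel over them or in front of them; the keyboard on the desk is 14 mm high.
- sticky_notes: Pad of yellow sticky notes on the organiser's board, 76 x 76 x 20 mm, loose. Leave alone. (A memory stick, an eraser and a correction roller lie loose in the tray and ride out with it.)
- mug: Orange mug on a fixed tile coaster, 101 mm high, loose. Leave alone.
- pen_pot: Dark pen pot with pens, 147 mm high, loose. Leave alone.
- notebook: Black notebook 149 x 113 x 17 mm, loose. Leave alone.
- glasses_case: Black and brown glasses case 58 x 158 x 38 mm, loose. Leave alone.
- stapler: Black stapler 34 x 150 x 46 mm, loose. Leave alone.

How it is judged:
By the outcome, as a careful person would: the job done as asked, in the order asked, and still so for the second after the job is handed in, with the robot touching nothing.
It also fails if it takes over 67 s, if anything falls off the work surface, if the arm or the gripper's body presses on something with over 40 N, if the wrist force passes 120 N, or if a joint passes its speed limit or range.

## Working session

There is one attempt and no reset: what is moved stays moved. The work goes in short steps, Python scripts to look and compute and a tool call to move; the robot and the scene stay as the last step left them, time stands still between calls to the robot, and variables do not carry over. Pictures are saved under pics/ and viewed, at most 13 in all, crops included, and the job is handed in when it is done.

Besides the shell and the picture viewer there is one more tool, called after "Call:" by a JSON object that holds its "op" and its "data". arm_command: Moves the arm, as the interface text tells. Its arguments: {"type":"object","properties":{"rows":{"type":"array"},"grip_force":{"type":"number"}},"required":["rows"]}

```bash
mkdir -p pics; cat > h.py <<'E'
import numpy as np, cv2
from bench import r
from scipy.spatial.transform import Rotation as R
def grab(n):
    g=r.grab_frame(n); np.savez(f'/tmp/{n}.npz',**g); return g
def load(n): return dict(np.load(f'/tmp/{n}.npz'))
def px(g,u,v,d=None):
    d=g['depth'][int(v),int(u)] if d is None else d
    K=g['K']; p=np.array([(u-K[0,2])/K[0,0]*d,(v-K[1,2])/K[1,1]*d,d,1]); return (g['world_from_camera']@p)[:3]
def pz(g,u,v,z):
    a=g['world_from_camera'][:3,3]; b=px(g,u,v,1.); return a+(b-a)*(z-a[2])/(b[2]-a[2])
def save(im,f,s=1): cv2.imwrite('pics/'+f,cv2.resize(im[...,::-1],None,fx=s,fy=s,interpolation=cv2.INTER_CUBIC))
E
python3 - <<'E'
from h import *
for n in('scene','top'):
    g=grab(n); save(g['frame'],n+'0.png',1.25); print(n,g['K'].round(1).tolist(),g['world_from_camera'].round(3).tolist())
o=r.get_obs(); print({k:np.round(v,3) for k,v in o.items()})
E
```

```text
scene [[409.4, 0.0, 317.5], [0.0, 409.4, 199.8], [0.0, 0.0, 1.0]] [[-0.675, -0.432, 0.598, -0.331], [-0.738, 0.406, -0.539, 0.735], [-0.01, -0.805, -0.593, 0.943], [0.0, 0.0, 0.0, 1.0]]
top [[517.1, 0.0, 326.7], [0.0, 517.1, 212.0], [0.0, 0.0, 1.0]] [[0.085, -0.873, 0.48, -0.352], [-0.996, -0.077, 0.036, -0.119], [0.006, -0.481, -0.876, 1.695], [0.0, 0.0, 0.0, 1.0]]
{'clock': np.float64(0.1), 'joints': array([ 1.212,  0.478,  0.022,  1.556, -0.012,  1.109, -0.083]), 'qvel': array([ 0.   , -0.002, -0.001, -0.004, -0.001, -0.002, -0.001]), 'tau': array([ 6.0000e-03, -5.9776e+01,  1.6140e+00, -2.8195e+01,  1.3000e-02,
        5.0000e-03,  0.0000e+00]), 'tcp_pos': array([ 0.167, -0.653,  0.249]), 'orientation': array([-3.115, -0.393,  0.   ]), 'contact_force': array([ 0.239, -0.113,  0.402]), 'moment': array([-0.021,  0.013, -0.016]), 'gripper_force': np.float64(0.0), 'grip_width': np.float64(0.086)}
```

View pics/scene0.png

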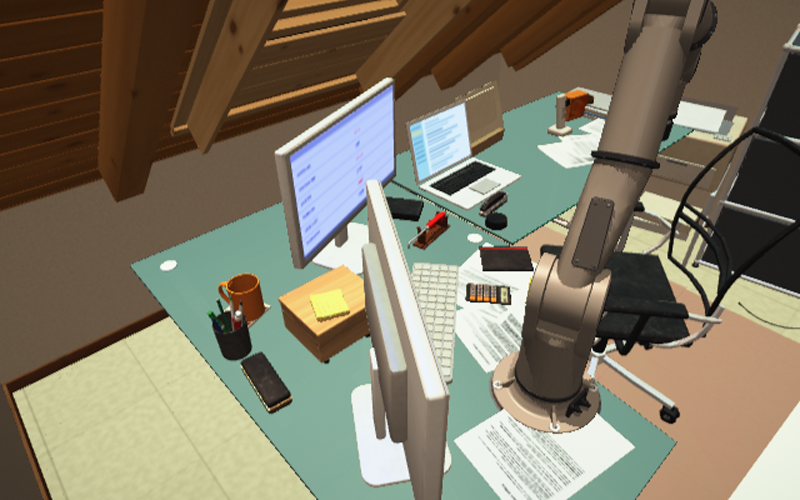

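View pics/top0.png

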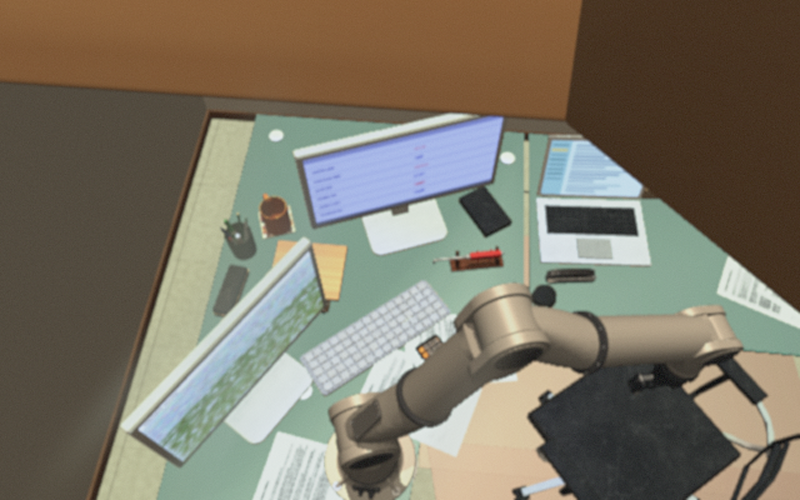

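```bash
python3 - <<'E'
from h import *
g=load('top'); save(g['frame'][180:240,330:420],'t_hook.png',8)
save(g['frame'][180:260,210:290],'t_org.png',7)
g=load('scene'); a=cv2.resize(g['frame'][150:210,315:375],None,fx=6.6,fy=6.6,interpolation=cv2.INTER_CUBIC); b=cv2.resize(g['frame'][205:295,215:300],None,fx=4.4,fy=4.4,interpolation=cv2.INTER_CUBIC)
h=max(a.shape[0],b.shape[0]); p=lambda m:np.pad(m,((0,h-m.shape[0]),(0,0),(0,0)))
save(np.hstack([p(a),p(b)]),'s_both.png')
g=load('top')
# tops at plane
for n in('top','scene'):
    g=load(n)
    print(n)
    H,W=g['depth'].shape; P=np.array([[px(g,u,v) for u in range(W)] for v in range(H)],dtype=float); np.save(f'/tmp/{n}_P.npy',P)
E
```

```text
top
scene
```

View pics/t_hook.png

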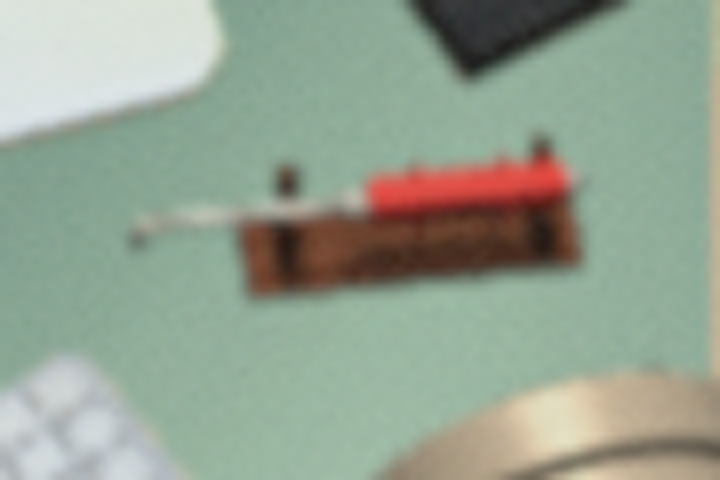

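View pics/t_org.png

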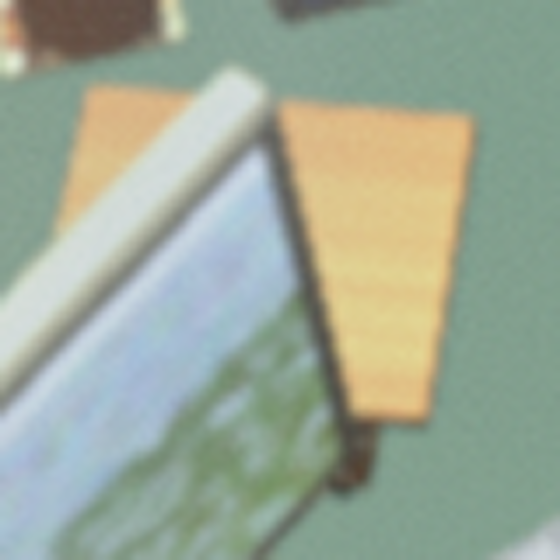

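View pics/s_both.png

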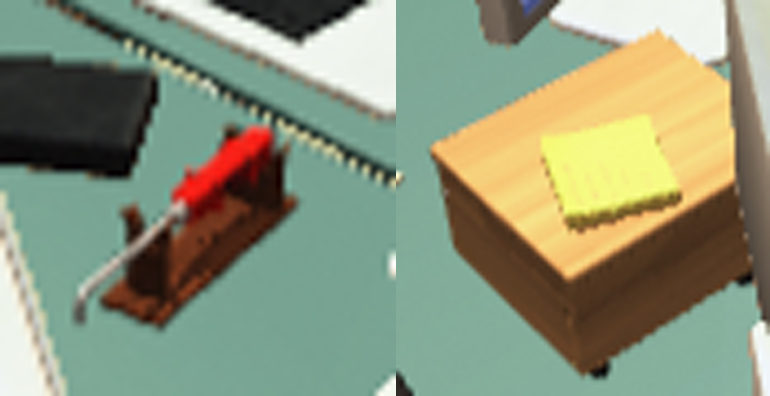

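```bash
python3 - <<'E'
from h import *
t=load('top'); s=load('scene')
T=lambda x,y:(210+(x+.5)/7-.5,180+(y+.5)/7-.5)
S=lambda x,y:(215+(x-396+.5)/4.4-.5,205+(y+.5)/4.4-.5)
S2=lambda x,y:(315+(x+.5)/6.6-.5,150+(y+.5)/6.6-.5)
H=lambda x,y:(330+(x+.5)/8-.5,180+(y+.5)/8-.5)
for n,q in [('farL',(88,88)),('farR',(474,118)),('nearR',(430,422)),('nearMid',(352,418))]:
    print('top',n,pz(t,*T(*q),.108).round(4))
for n,q in [('a',(432,150)),('b',(658,30)),('c',(570,280)),('d',(738,190))]:
    print('scene',n,pz(s,*S(*q),.108).round(4))
print('foot',pz(s,*S(600,365),.008).round(3),pz(s,*S(745,275),.008).round(3),'thing',px(t,*[round(i) for i in T(355,455)]).round(3),px(t,*[round(i) for i in T(360,430)]).round(3),px(t,*[round(i) for i in T(350,480)]).round(3))
# hook
for n,q,z in [('butt',(572,176),.052),('redfront mid',(368,196),.052),('tip top',(140,225),.047),('tip',(137,240),.026),('baseBL',(252,295),.008),('baseBR',(580,264),.008),('baseTL',(243,225),.008)]:
    print('top',n,pz(t,*H(*q),z).round(4))
for n,q,z in [('red end',(268,140),.05),('red front',(180,198),.05),('bend',(82,298),.047),('tip',(80,318),.026),('baseL',(102,305),.008),('baseF',(160,327),.008),('baseR',(297,203),.008)]:
    print('scene',n,pz(s,*S2(*q),z).round(4))
# red mask
for n in('top','scene'):
    g=load(n);f=g['frame'].astype(int);P=np.load(f'/tmp/{n}_P.npy')
    m=(f[...,0]>150)&(f[...,1]<70)&(f[...,2]<80)&(P[...,2]>.02)&(P[...,2]<.1)&(P[...,0]>.4)
    v,u=np.nonzero(m); print(n,m.sum(),u.mean(),v.mean(),np.median(P[m],0).round(4),P[m].mean(0).round(4))
    # desk check
d=t['depth']; P=np.load('/tmp/top_P.npy'); print('desk z',np.median(P[230:240,340:380,2]), 'board z',np.median(P[200:225,255:268,2]))
E
```

```text
top farL [0.5648 0.3245 0.108 ]
top farR [0.5644 0.1261 0.108 ]
top nearR [0.3926 0.125  0.108 ]
top nearMid [0.3915 0.163  0.108 ]
scene a [0.562  0.3226 0.108 ]
scene b [0.5622 0.1249 0.108 ]
scene c [0.3943 0.3247 0.108 ]
scene d [0.3855 0.1929 0.108 ]
foot [0.402 0.307 0.008] [0.399 0.181 0.008] thing [0.357 0.154 0.138] [0.409 0.167 0.058] [0.398 0.173 0.022]
top butt [ 0.6149 -0.3202  0.052 ]
top redfront mid [ 0.5961 -0.2274  0.052 ]
top tip top [ 0.5747 -0.1245  0.047 ]
top tip [ 0.5784 -0.1237  0.026 ]
top baseBL [ 0.564  -0.1788  0.008 ]
top baseBR [ 0.5938 -0.33    0.008 ]
top baseTL [ 0.6008 -0.1726  0.008 ]
scene red end [ 0.6119 -0.3223  0.05  ]
scene red front [ 0.6036 -0.2371  0.05  ]
scene bend [ 0.5724 -0.1269  0.047 ]
scene tip [ 0.5801 -0.1327  0.026 ]
scene baseL [ 0.5985 -0.1682  0.008 ]
scene baseF [ 0.5594 -0.1776  0.008 ]
scene baseR [ 0.5936 -0.3318  0.008 ]
top 25 388.24 204.0 [ 0.5983 -0.2721  0.0545] [ 0.5997 -0.2735  0.0534]
scene 61 347.08196721311475 176.4262295081967 [ 0.6007 -0.2722  0.06  ] [ 0.5968 -0.2616  0.0581]
desk z 0.0009125419251477807 board z 0.1067841416190134
```

```bash
cat >> h.py <<'E'
def plan(x,y,z,yaw):
    """shift in the tool frame after turning to target yaw (tool x heading, deg, tool down)"""
    o=r.get_obs(); Rc=R.from_rotvec(o['orientation']); c,s=np.cos(np.radians(yaw)),np.sin(np.radians(yaw))
    Rt=R.from_matrix(np.array([[c,s,0],[s,-c,0],[0,0,-1.]]))
    d=np.array([x,y,z])-o['tcp_pos']
    print('t',round(float(o['clock']),2),'tcp',o['tcp_pos'].round(4),'turn(deg,tool)',np.degrees((Rc.inv()*Rt).as_rotvec()).round(2),'shift mm after turn',(Rt.inv().apply(d)*1e3).round(1),'now',(Rc.inv().apply(d)*1e3).round(1),'F',o['contact_force'].round(2),'w',round(float(o['grip_width']),4),'j',o['joints'].round(2))
E
python3 - <<'E'
from h import *
plan(.6035,-.273,.25,101.5)
for n in('top','scene'):
    P=np.load(f'/tmp/{n}_P.npy'); x,y,z=np.moveaxis(P,-1,0)
    m=(z>.12)&(z<.46)&(x>.0)&(x<.95)&(y>-.25)&(y<.6)
    for lo in np.arange(0,.95,.08):
        k=m&(x>=lo)&(x<lo+.08)
        if k.sum()>8: print(n,round(lo,2),k.sum(),'y',np.percentile(y[k],[1,50,99]).round(3),'z',np.percentile(z[k],[1,99]).round(3))
E
```

```text
t 0.1 tcp [ 0.1674 -0.6534  0.2494] turn(deg,tool) [-8.000e-02 -7.000e-02 -8.713e+01] shift mm after turn [285.8 503.2  -0.6] now [ 5.169e+02 -2.602e+02 -2.000e-01] F [ 0.24 -0.11  0.4 ] w 0.0857 j [ 1.21  0.48  0.02  1.56 -0.01  1.11 -0.08]
top 0.0 2718 y [-0.019  0.353  0.399] z [0.13  0.453]
top 0.08 1944 y [0.282 0.31  0.352] z [0.129 0.452]
top 0.16 1805 y [0.232 0.261 0.303] z [0.128 0.452]
top 0.24 1682 y [0.182 0.21  0.251] z [0.128 0.453]
top 0.32 949 y [0.153 0.17  0.205] z [0.129 0.453]
top 0.48 25 y [0.428 0.435 0.454] z [0.121 0.141]
top 0.56 2278 y [0.122 0.183 0.474] z [0.125 0.451]
top 0.64 4109 y [-0.074  0.032  0.15 ] z [0.128 0.452]
top 0.72 3347 y [-0.248 -0.154 -0.047] z [0.128 0.451]
scene 0.0 4829 y [-0.031  0.36   0.421] z [0.131 0.454]
scene 0.08 1648 y [0.292 0.352 0.394] z [0.127 0.453]
scene 0.16 1194 y [0.242 0.301 0.353] z [0.151 0.453]
scene 0.24 757 y [0.192 0.251 0.295] z [0.218 0.453]
scene 0.32 290 y [0.157 0.188 0.213] z [0.32  0.453]
scene 0.4 256 y [0.206 0.253 0.294] z [0.12  0.127]
scene 0.48 112 y [0.225 0.273 0.454] z [0.12  0.142]
scene 0.56 2944 y [0.125 0.198 0.477] z [0.126 0.452]
scene 0.64 3292 y [-0.072  0.037  0.138] z [0.131 0.453]
scene 0.72 1978 y [-0.248 -0.158 -0.058] z [0.134 0.453]
scene 0.8 10 y [-0.247 -0.236 -0.204] z [0.45  0.454]
```

Call:
{"op": "arm_command", "data": {"rows": [{"az":-6.7},{"az":-6.7},{"az":-6.7},{"az":-6.7},{"az":-6.7},{"az":-6.7},{"az":-6.7},{"az":-6.7},{"az":-6.7},{"az":-6.7}], "grip_force": 60}}

```text
validation failed for argument at $.ro...
```

Call:
{"op": "arm_command", "data": {"rows": [{"az":-6.7},{"az":-6.7},{"az":-6.7},{"x":0.01,"y":0.018},{"x":0.02,"y":0.035},{"x":0.02,"y":0.035},{"x":0.02,"y":0.035},{"x":0.02,"y":0.035},{"x":0.02,"y":0.035},{"x":0.02,"y":0.035}]}}

```text
validation failed for argument at $.ro...
```

Call:
{"op": "arm_command", "data": {"rows": [{"x":0.02,"y":0.035},{"x":0.02,"y":0.035},{"x":0.02,"y":0.035},{"x":0.02,"y":0.035},{"x":0.02,"y":0.035},{"x":0.02,"y":0.035},{"x":0.02,"y":0.035},{"x":0.01,"y":0.018},{},{}]}}

```text
validation failed for argument at $.ro...
```

```bash
python3 -c "
from h import *
plan(.6035,-.273,.10,101.5)"
```

```text
t 0.1 tcp [ 0.1674 -0.6534  0.2494] turn(deg,tool) [-8.000e-02 -7.000e-02 -8.713e+01] shift mm after turn [285.8 503.2 149.4] now [ 516.9 -260.   149.8] F [ 0.24 -0.11  0.4 ] w 0.0857 j [ 1.21  0.48  0.02  1.56 -0.01  1.11 -0.08]
```

Call:
{"op": "arm_command", "data": {"rows": [{"fingers":1,"x":0,"y":0,"z":0,"ax":0,"ay":0,"az":-6.7},{"fingers":1,"x":0,"y":0,"z":0,"ax":0,"ay":0,"az":-6.7},{"fingers":1,"x":0,"y":0,"z":0,"ax":0,"ay":0,"az":-6.7},{"fingers":1,"x":0,"y":0,"z":0,"ax":0,"ay":0,"az":-6.7},{"fingers":1,"x":0,"y":0,"z":0,"ax":0,"ay":0,"az":-6.7},{"fingers":1,"x":0,"y":0,"z":0,"ax":0,"ay":0,"az":-6.7},{"fingers":1,"x":0,"y":0,"z":0,"ax":0,"ay":0,"az":-6.7},{"fingers":1,"x":0,"y":0,"z":0,"ax":0,"ay":0,"az":-6.7},{"fingers":1,"x":0,"y":0,"z":0,"ax":0,"ay":0,"az":-6.7},{"fingers":1,"x":0,"y":0,"z":0,"ax":0,"ay":0,"az":-6.7}], "grip_force": 60}}

```text
clock: 0.93
tcp_pos: [0.1674, -0.6536, 0.2497]
orientation: [-2.376, -2.054, -0.001]
contact_force: [0.2, -0.0, -1.1]
grip_width: 0.0851
gripper_force: 0.0
```

Call:
{"op": "arm_command", "data": {"rows": [{"fingers":1,"x":0,"y":0,"z":0,"ax":0,"ay":0,"az":-6.7},{"fingers":1,"x":0,"y":0,"z":0,"ax":0,"ay":0,"az":-6.7},{"fingers":1,"x":0,"y":0,"z":0,"ax":0,"ay":0,"az":-6.7},{"fingers":1,"x":0.01,"y":0.018,"z":0,"ax":0,"ay":0,"az":0},{"fingers":1,"x":0.02,"y":0.035,"z":0,"ax":0,"ay":0,"az":0},{"fingers":1,"x":0.02,"y":0.035,"z":0,"ax":0,"ay":0,"az":0},{"fingers":1,"x":0.02,"y":0.035,"z":0,"ax":0,"ay":0,"az":0},{"fingers":1,"x":0.02,"y":0.035,"z":0,"ax":0,"ay":0,"az":0},{"fingers":1,"x":0.02,"y":0.035,"z":0,"ax":0,"ay":0,"az":0},{"fingers":1,"x":0.02,"y":0.035,"z":0,"ax":0,"ay":0,"az":0}]}}

```text
clock: 1.77
tcp_pos: [0.366, -0.4795, 0.25]
orientation: [-1.988, -2.432, 0.0]
contact_force: [0.5, -0.4, -0.1]
grip_width: 0.0854
gripper_force: 0.0
```

Call:
{"op": "arm_command", "data": {"rows": [{"fingers":1,"x":0.02,"y":0.035,"z":0,"ax":0,"ay":0,"az":0},{"fingers":1,"x":0.02,"y":0.035,"z":0,"ax":0,"ay":0,"az":0},{"fingers":1,"x":0.02,"y":0.035,"z":0,"ax":0,"ay":0,"az":0},{"fingers":1,"x":0.02,"y":0.035,"z":0,"ax":0,"ay":0,"az":0},{"fingers":1,"x":0.02,"y":0.035,"z":0,"ax":0,"ay":0,"az":0},{"fingers":1,"x":0.02,"y":0.035,"z":0,"ax":0,"ay":0,"az":0},{"fingers":1,"x":0.015,"y":0.03,"z":0,"ax":0,"ay":0,"az":0},{"fingers":1,"x":0,"y":0,"z":0,"ax":0,"ay":0,"az":0}]}}

```text
clock: 2.43
tcp_pos: [0.5792, -0.2926, 0.2502]
orientation: [-1.975, -2.443, -0.009]
contact_force: [0.2, 1.4, 0.4]
grip_width: 0.0854
gripper_force: 0.0
```

```bash
python3 -c "
from h import *
plan(.6035,-.273,.10,101.5)"
```

```text
t 2.43 tcp [ 0.5792 -0.2926  0.2502] turn(deg,tool) [ 0.25 -0.23  0.6 ] shift mm after turn [ 14.4  27.7 150.2] now [ 13.5  27.2 150.4] F [0.18 1.42 0.44] w 0.0854 j [ 0.71  0.47 -0.46  1.6   0.22  1.12  0.4 ]
```

Call:
{"op": "arm_command", "data": {"rows": [{"fingers":1,"x":0.007,"y":0.014,"z":0.025,"ax":0,"ay":0,"az":0},{"fingers":1,"x":0.007,"y":0.013,"z":0.035,"ax":0,"ay":0,"az":0},{"fingers":1,"x":0,"y":0,"z":0.035,"ax":0,"ay":0,"az":0},{"fingers":1,"x":0,"y":0,"z":0.025,"ax":0,"ay":0,"az":0},{"fingers":1,"x":0,"y":0,"z":0,"ax":0,"ay":0,"az":0},{"fingers":1,"x":0,"y":0,"z":0,"ax":0,"ay":0,"az":0},{"fingers":1,"x":0,"y":0,"z":0,"ax":0,"ay":0,"az":0}]}}

```text
clock: 3.02
tcp_pos: [0.598, -0.2826, 0.1319]
orientation: [1.988, 2.43, 0.001]
contact_force: [-0.4, -0.1, 0.5]
grip_width: 0.0853
gripper_force: 0.0
```

```bash
python3 -c "
from h import *
plan(.6035,-.273,.047,101.5)
g=grab('scene'); save(g['frame'][130:210,300:400],'s1.png',7)"
```

```text
t 3.02 tcp [ 0.598  -0.2826  0.1319] turn(deg,tool) [ 0.1   0.06 -0.06] shift mm after turn [ 8.3  7.3 84.9] now [ 8.4  7.2 84.9] F [-0.43 -0.12  0.5 ] w 0.0853 j [ 0.64  0.61 -0.42  1.67  0.3   0.93  0.31]
```

View pics/s1.png

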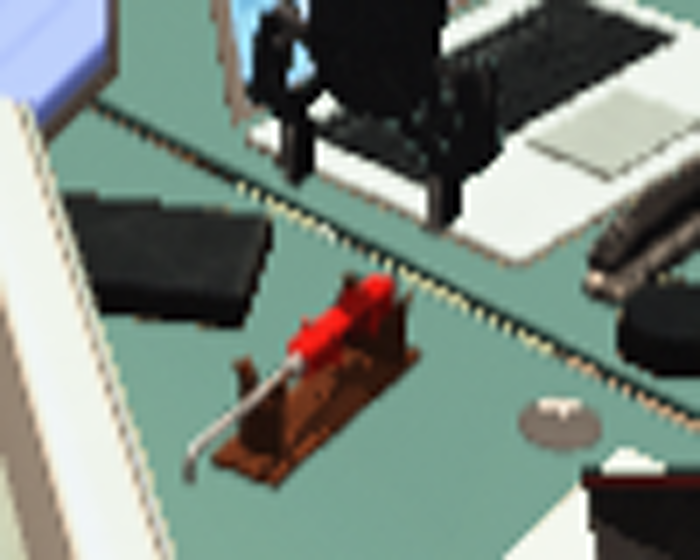

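Call:
{"op": "arm_command", "data": {"rows": [{"fingers":1,"x":0.004,"y":0.004,"z":0.01,"ax":0,"ay":0,"az":0},{"fingers":1,"x":0.004,"y":0.003,"z":0.02,"ax":0,"ay":0,"az":0},{"fingers":1,"x":0,"y":0,"z":0.02,"ax":0,"ay":0,"az":0},{"fingers":1,"x":0,"y":0,"z":0.015,"ax":0,"ay":0,"az":0},{"fingers":1,"x":0,"y":0,"z":0.01,"ax":0,"ay":0,"az":0},{"fingers":1,"x":0,"y":0,"z":0.01,"ax":0,"ay":0,"az":0},{"fingers":1,"x":0,"y":0,"z":0,"ax":0,"ay":0,"az":0},{"fingers":1,"x":0,"y":0,"z":0,"ax":0,"ay":0,"az":0},{"fingers":1,"x":0,"y":0,"z":0,"ax":0,"ay":0,"az":0}]}}

```text
clock: 3.82
tcp_pos: [0.6031, -0.2731, 0.0462]
orientation: [1.988, 2.431, 0.001]
contact_force: [-0.4, 0.2, 0.3]
grip_width: 0.0855
gripper_force: 0.0
```

```bash
python3 -c "
from h import *
plan(.6035,-.273,.047,101.5)"
```

```text
t 3.82 tcp [ 0.6031 -0.2731  0.0462] turn(deg,tool) [ 0.07  0.04 -0.04] shift mm after turn [ 0.   0.4 -0.8] now [ 0.   0.4 -0.8] F [-0.37  0.22  0.33] w 0.0855 j [ 0.6   0.72 -0.38  1.7   0.36  0.79  0.25]
```

Call:
{"op": "arm_command", "data": {"rows": [{"fingers":-1,"x":0,"y":0,"z":-0.0008,"ax":0,"ay":0,"az":0},{"fingers":-1,"x":0,"y":0,"z":0,"ax":0,"ay":0,"az":0},{"fingers":-1,"x":0,"y":0,"z":0,"ax":0,"ay":0,"az":0},{"fingers":-1,"x":0,"y":0,"z":0,"ax":0,"ay":0,"az":0},{"fingers":-1,"x":0,"y":0,"z":0,"ax":0,"ay":0,"az":0},{"fingers":-1,"x":0,"y":0,"z":0,"ax":0,"ay":0,"az":0},{"fingers":-1,"x":0,"y":0,"z":0,"ax":0,"ay":0,"az":0},{"fingers":-1,"x":0,"y":0,"z":0,"ax":0,"ay":0,"az":0},{"fingers":-1,"x":0,"y":0,"z":0,"ax":0,"ay":0,"az":0},{"fingers":-1,"x":0,"y":0,"z":0,"ax":0,"ay":0,"az":0}], "grip_force": 60}}

```text
clock: 4.65
tcp_pos: [0.6027, -0.2729, 0.0465]
orientation: [1.988, 2.432, 0.0]
contact_force: [-0.8, 0.7, 5.2]
grip_width: 0.017
gripper_force: 58.7
```

```bash
python3 -c "
from h import *
plan(.6035,-.273,.047,101.5); o=r.get_obs();print(o['gripper_force'],o['moment'])"
```

```text
t 4.65 tcp [ 0.6027 -0.2729  0.0465] turn(deg,tool) [ 0.03  0.02 -0.03] shift mm after turn [-0.3  0.7 -0.5] now [-0.3  0.7 -0.5] F [-0.8   0.75  5.25] w 0.017 j [ 0.6   0.72 -0.38  1.7   0.36  0.79  0.25]
58.67826461791992 [ 0.0444334   0.11759322 -0.01645902]
```

Call:
{"op": "arm_command", "data": {"rows": [{"fingers":-1,"x":0,"y":0,"z":-0.004,"ax":0,"ay":0,"az":0},{"fingers":-1,"x":0,"y":0,"z":-0.01,"ax":0,"ay":0,"az":0},{"fingers":-1,"x":0,"y":0,"z":-0.015,"ax":0,"ay":0,"az":0},{"fingers":-1,"x":0,"y":0,"z":-0.02,"ax":0,"ay":0,"az":0},{"fingers":-1,"x":0,"y":0,"z":-0.02,"ax":0,"ay":0,"az":0},{"fingers":-1,"x":0,"y":0,"z":-0.015,"ax":0,"ay":0,"az":0},{"fingers":-1,"x":0,"y":0,"z":-0.01,"ax":0,"ay":0,"az":0},{"fingers":-1,"x":0,"y":0,"z":0,"ax":0,"ay":0,"az":0},{"fingers":-1,"x":0,"y":0,"z":0,"ax":0,"ay":0,"az":0}]}}

```text
clock: 5.4
tcp_pos: [0.6024, -0.2731, 0.1408]
orientation: [1.988, 2.431, -0.0]
contact_force: [-0.2, 0.2, -1.5]
grip_width: 0.017
gripper_force: 59.3
```

```bash
python3 - <<'E'
from h import *
plan(.478,-.15,.14,90)
g=grab('scene'); s=grab('top')
a=cv2.resize(g['frame'][130:210,310:380],None,fx=5.6,fy=5.6,interpolation=cv2.INTER_CUBIC); b=cv2.resize(s['frame'][170:230,330:400],None,fx=5.6,fy=5.6,interpolation=cv2.INTER_CUBIC)
save(np.hstack([a,np.pad(b,((0,a.shape[0]-b.shape[0]),(0,0),(0,0)))]),'lift.png')
E
```

```text
t 5.4 tcp [ 0.6024 -0.2731  0.1408] turn(deg,tool) [ 0.03  0.04 11.45] shift mm after turn [ 123.1 -124.4    0.8] now [145.3 -97.5   0.6] F [-0.23  0.18 -1.5 ] w 0.017 j [ 0.63  0.6  -0.43  1.66  0.29  0.94  0.3 ]
```

View pics/lift.png

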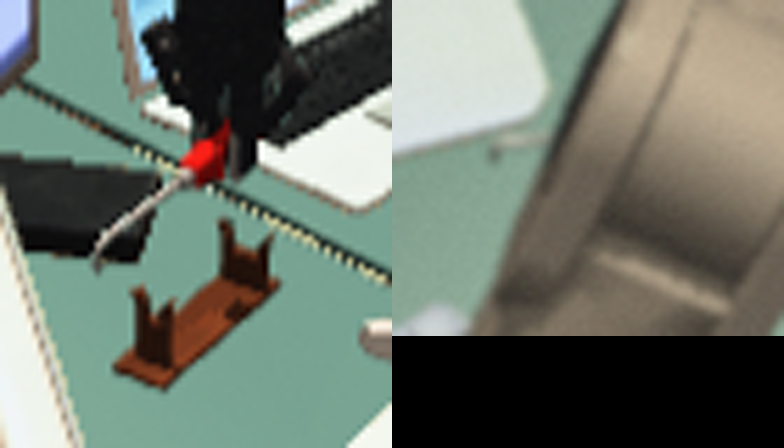

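```bash
python3 - <<'E'
from h import *
g=load('scene'); s=load('top')
f=lambda x,y,a,b:(a+(x+.5)/5.6-.5,b+(y+.5)/5.6-.5)
for q in[(99,246),(98,268)]:
  for z in(.141,.12): print('scene',q,z,pz(g,*f(*q,310,130),z).round(4))
q=(497,148)
for z in(.141,.12): print('top',q,z,pz(s,*f(q[0]-392,q[1],330,170),z).round(4))
t=np.radians(101.48); print('expect bend',(np.array([.6024,-.2731])+.15*np.array([np.cos(t),np.sin(t)])).round(4))
E
```

```text
scene (99, 246) 0.141 [ 0.5725 -0.1278  0.141 ]
scene (99, 246) 0.12 [ 0.5961 -0.1504  0.12  ]
scene (98, 268) 0.141 [ 0.5542 -0.1095  0.141 ]
scene (98, 268) 0.12 [ 0.5773 -0.1316  0.12  ]
top (497, 148) 0.141 [ 0.5687 -0.1256  0.141 ]
top (497, 148) 0.12 [ 0.5812 -0.1257  0.12  ]
expect bend [ 0.5725 -0.1261]
```

Call:
{"op": "arm_command", "data": {"rows": [{"fingers":-1,"x":0,"y":0,"z":0,"ax":0,"ay":0,"az":5.7},{"fingers":-1,"x":0,"y":0,"z":0,"ax":0,"ay":0,"az":5.7},{"fingers":-1,"x":0.01,"y":-0.01,"z":0,"ax":0,"ay":0,"az":0},{"fingers":-1,"x":0.02,"y":-0.02,"z":0,"ax":0,"ay":0,"az":0},{"fingers":-1,"x":0.02,"y":-0.02,"z":0,"ax":0,"ay":0,"az":0},{"fingers":-1,"x":0.02,"y":-0.02,"z":0,"ax":0,"ay":0,"az":0},{"fingers":-1,"x":0.02,"y":-0.02,"z":0,"ax":0,"ay":0,"az":0},{"fingers":-1,"x":0.02,"y":-0.02,"z":0,"ax":0,"ay":0,"az":0},{"fingers":-1,"x":0.015,"y":-0.014,"z":0,"ax":0,"ay":0,"az":0},{"fingers":-1,"x":0,"y":0,"z":0,"ax":0,"ay":0,"az":0}]}}

```text
clock: 6.33
tcp_pos: [0.4742, -0.1446, 0.1388]
orientation: [-2.212, -2.223, 0.004]
contact_force: [-0.5, -0.6, -1.3]
grip_width: 0.0172
gripper_force: 59.4
```

```bash
python3 -c "
from h import *
plan(.478,-.10,.082,90)"
```

```text
t 6.33 tcp [ 0.4742 -0.1446  0.1388] turn(deg,tool) [-0.31 -0.09  0.29] shift mm after turn [44.6  3.8 56.8] now [44.5  4.3 56.8] F [-0.48 -0.61 -1.26] w 0.0172 j [ 0.54  0.37 -0.44  2.05  0.22  0.77 -0.03]
```

Call:
{"op": "arm_command", "data": {"rows": [{"fingers":-1,"x":0.01,"y":0.002,"z":0.01,"ax":0,"ay":0,"az":0},{"fingers":-1,"x":0.015,"y":0.002,"z":0.015,"ax":0,"ay":0,"az":0},{"fingers":-1,"x":0.012,"y":0,"z":0.015,"ax":0,"ay":0,"az":0},{"fingers":-1,"x":0.007,"y":0,"z":0.01,"ax":0,"ay":0,"az":0},{"fingers":-1,"x":0,"y":0,"z":0.006,"ax":0,"ay":0,"az":0},{"fingers":-1,"x":0,"y":0,"z":0,"ax":0,"ay":0,"az":0},{"fingers":-1,"x":0,"y":0,"z":0,"ax":0,"ay":0,"az":0},{"fingers":-1,"x":0,"y":0,"z":0,"ax":0,"ay":0,"az":0}]}}

```text
clock: 7.0
tcp_pos: [0.4826, -0.1049, 0.0844]
orientation: [2.221, 2.221, 0.0]
contact_force: [-0.1, -0.1, -0.9]
grip_width: 0.0171
gripper_force: 59.4
```

```bash
python3 - <<'E'
from h import *
plan(.478,-.05,.082,90)
g=grab('top'); save(g['frame'][170:270,220:340],'t2.png',6)
E
```

```text
t 7.0 tcp [ 0.4826 -0.1049  0.0844] turn(deg,tool) [ 0.03  0.02 -0.  ] shift mm after turn [54.9 -4.6  2.4] now [54.9 -4.6  2.4] F [-0.14 -0.06 -0.9 ] w 0.0171 j [ 0.43  0.45 -0.42  2.09  0.3   0.65 -0.19]
```

View pics/t2.png

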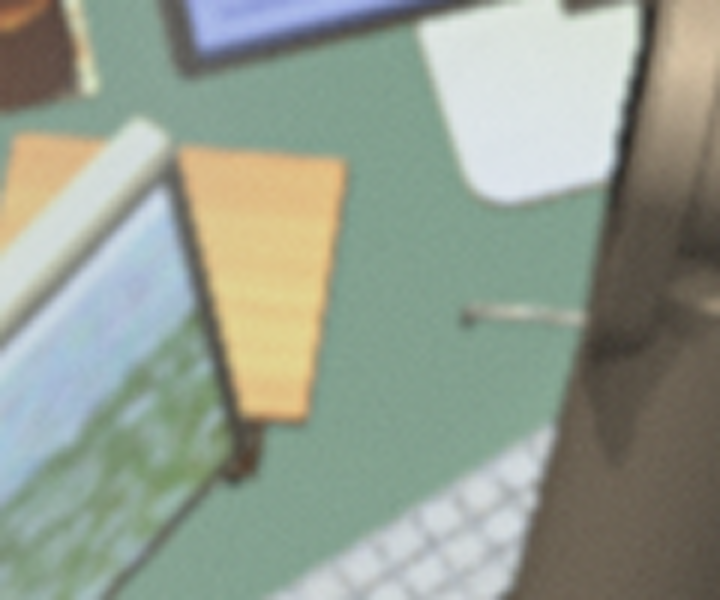

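```bash
python3 - <<'E'
from h import *
g=load('top')
f=lambda x,y:(220+(x+.5)/6-.5,170+(y+.5)/6-.5)
print('bend',pz(g,*f(470,312),.084).round(4),'tip',pz(g,*f(466,322),.063).round(4))
print(pz(g,*f(346,159),.108).round(4),pz(g,*f(306,422),.108).round(4))
E
```

```text
bend [0.4828 0.0442 0.084 ] tip [0.4868 0.0479 0.063 ]
[0.5658 0.1264 0.108 ] [0.3923 0.1264 0.108 ]
```

Call:
{"op": "arm_command", "data": {"rows": [{"fingers":-1,"x":0.005,"y":-0.002,"z":0.001,"ax":0,"ay":0,"az":0},{"fingers":-1,"x":0.012,"y":-0.002,"z":0.001,"ax":0,"ay":0,"az":0},{"fingers":-1,"x":0.012,"y":0,"z":0,"ax":0,"ay":0,"az":0},{"fingers":-1,"x":0.012,"y":0,"z":0,"ax":0,"ay":0,"az":0},{"fingers":-1,"x":0.009,"y":0,"z":0,"ax":0,"ay":0,"az":0},{"fingers":-1,"x":0,"y":0,"z":0,"ax":0,"ay":0,"az":0},{"fingers":-1,"x":0,"y":0,"z":0,"ax":0,"ay":0,"az":0},{"fingers":-1,"x":0,"y":0,"z":0,"ax":0,"ay":0,"az":0}]}}

```text
clock: 7.72
tcp_pos: [0.4782, -0.0547, 0.0822]
orientation: [2.22, 2.222, -0.0]
contact_force: [-0.7, -0.8, -1.1]
grip_width: 0.0172
gripper_force: 59.4
```

```bash
python3 -c "
from h import *
plan(.479,.001,.082,90)"
```

```text
t 7.72 tcp [ 0.4782 -0.0547  0.0822] turn(deg,tool) [0.01 0.03 0.04] shift mm after turn [55.7  0.8  0.2] now [55.7  0.8  0.2] F [-0.7  -0.77 -1.15] w 0.0172 j [ 0.34  0.44 -0.42  2.12  0.3   0.63 -0.3 ]
```

Call:
{"op": "arm_command", "data": {"rows": [{"fingers":-1,"x":0.005,"y":0.0004,"z":0,"ax":0,"ay":0,"az":0},{"fingers":-1,"x":0.01,"y":0.0004,"z":0,"ax":0,"ay":0,"az":0},{"fingers":-1,"x":0.01,"y":0,"z":0,"ax":0,"ay":0,"az":0},{"fingers":-1,"x":0.01,"y":0,"z":0,"ax":0,"ay":0,"az":0},{"fingers":-1,"x":0.008,"y":0,"z":0,"ax":0,"ay":0,"az":0},{"fingers":-1,"x":0.008,"y":0,"z":0,"ax":0,"ay":0,"az":0},{"fingers":-1,"x":0.005,"y":0,"z":0,"ax":0,"ay":0,"az":0},{"fingers":-1,"x":0,"y":0,"z":0,"ax":0,"ay":0,"az":0},{"fingers":-1,"x":0,"y":0,"z":0,"ax":0,"ay":0,"az":0}]}}

```text
clock: 8.47
tcp_pos: [0.4789, 0.0022, 0.0821]
orientation: [2.219, 2.223, -0.0]
contact_force: [-0.2, -0.5, -0.2]
grip_width: 0.0172
gripper_force: 59.4
```

```bash
python3 -c "
from h import *
plan(.479,.001,.061,90)"
```

```text
t 8.47 tcp [0.4789 0.0022 0.0821] turn(deg,tool) [-0.    0.01  0.11] shift mm after turn [-1.2  0.1 21.1] now [-1.2  0.1 21.1] F [-0.19 -0.55 -0.21] w 0.0172 j [ 0.22  0.44 -0.43  2.13  0.31  0.63 -0.42]
```

Call:
{"op": "arm_command", "data": {"rows": [{"fingers":-1,"x":-0.001,"y":0,"z":0.003,"ax":0,"ay":0,"az":0},{"fingers":-1,"x":0,"y":0,"z":0.003,"ax":0,"ay":0,"az":0},{"fingers":-1,"x":0,"y":0,"z":0.003,"ax":0,"ay":0,"az":0},{"fingers":-1,"x":0,"y":0,"z":0.002,"ax":0,"ay":0,"az":0},{"fingers":-1,"x":0,"y":0,"z":0.001,"ax":0,"ay":0,"az":0},{"fingers":-1,"x":0,"y":0,"z":0,"ax":0,"ay":0,"az":0},{"fingers":-1,"x":0,"y":0,"z":0,"ax":0,"ay":0,"az":0}]}}

```text
clock: 9.05
tcp_pos: [0.4789, 0.001, 0.07]
orientation: [-2.22, -2.223, 0.0]
contact_force: [-0.0, -0.2, -1.1]
grip_width: 0.0172
gripper_force: 59.4
```

Call:
{"op": "arm_command", "data": {"rows": [{"fingers":-1,"x":0,"y":0,"z":0.002,"ax":0,"ay":0,"az":0},{"fingers":-1,"x":0,"y":0,"z":0.003,"ax":0,"ay":0,"az":0},{"fingers":-1,"x":0,"y":0,"z":0.003,"ax":0,"ay":0,"az":0},{"fingers":-1,"x":0,"y":0,"z":0.001,"ax":0,"ay":0,"az":0},{"fingers":-1,"x":0,"y":0,"z":0,"ax":0,"ay":0,"az":0},{"fingers":-1,"x":0,"y":0,"z":0,"ax":0,"ay":0,"az":0}]}}

```text
clock: 9.55
tcp_pos: [0.4788, 0.0011, 0.061]
orientation: [-2.22, -2.223, 0.0]
contact_force: [-0.3, 0.2, -0.4]
grip_width: 0.0173
gripper_force: 59.4
```

Call:
{"op": "arm_command", "data": {"rows": [{"fingers":-1,"x":-0.002,"y":0,"z":0,"ax":0,"ay":0,"az":0},{"fingers":-1,"x":-0.002,"y":0,"z":0,"ax":0,"ay":0,"az":0},{"fingers":-1,"x":-0.002,"y":0,"z":0,"ax":0,"ay":0,"az":0},{"fingers":-1,"x":-0.002,"y":0,"z":0,"ax":0,"ay":0,"az":0},{"fingers":-1,"x":-0.002,"y":0,"z":0,"ax":0,"ay":0,"az":0}]}}

```text
clock: 9.97
tcp_pos: [0.479, -0.0089, 0.0612]
orientation: [-2.22, -2.223, -0.001]
contact_force: [0.2, 2.2, -0.4]
grip_width: 0.0171
gripper_force: 59.4
```

Call:
{"op": "arm_command", "data": {"rows": [{"fingers":-1,"x":-0.002,"y":0,"z":0,"ax":0,"ay":0,"az":0},{"fingers":-1,"x":-0.002,"y":0,"z":0,"ax":0,"ay":0,"az":0},{"fingers":-1,"x":-0.002,"y":0,"z":0,"ax":0,"ay":0,"az":0},{"fingers":-1,"x":-0.002,"y":0,"z":0,"ax":0,"ay":0,"az":0},{"fingers":-1,"x":-0.002,"y":0,"z":0,"ax":0,"ay":0,"az":0}]}}

```text
clock: 10.38
tcp_pos: [0.4789, -0.0191, 0.0611]
orientation: [-2.22, -2.223, -0.0]
contact_force: [-0.3, 1.5, -0.9]
grip_width: 0.0172
gripper_force: 59.4
```

Call:
{"op": "arm_command", "data": {"rows": [{"fingers":-1,"x":-0.003,"y":0,"z":0,"ax":0,"ay":0,"az":0},{"fingers":-1,"x":-0.003,"y":0,"z":0,"ax":0,"ay":0,"az":0},{"fingers":-1,"x":-0.003,"y":0,"z":0,"ax":0,"ay":0,"az":0},{"fingers":-1,"x":-0.003,"y":0,"z":0,"ax":0,"ay":0,"az":0},{"fingers":-1,"x":-0.003,"y":0,"z":0,"ax":0,"ay":0,"az":0},{"fingers":-1,"x":-0.003,"y":0,"z":0,"ax":0,"ay":0,"az":0},{"fingers":-1,"x":-0.003,"y":0,"z":0,"ax":0,"ay":0,"az":0},{"fingers":-1,"x":-0.003,"y":0,"z":0,"ax":0,"ay":0,"az":0},{"fingers":-1,"x":-0.003,"y":0,"z":0,"ax":0,"ay":0,"az":0},{"fingers":-1,"x":-0.003,"y":0,"z":0,"ax":0,"ay":0,"az":0}]}}

```text
clock: 11.22
tcp_pos: [0.4788, -0.0493, 0.0611]
orientation: [-2.22, -2.223, 0.0]
contact_force: [-0.7, 1.7, -1.4]
grip_width: 0.0175
gripper_force: 59.3
```

Call:
{"op": "arm_command", "data": {"rows": [{"fingers":-1,"x":-0.003,"y":0,"z":0,"ax":0,"ay":0,"az":0},{"fingers":-1,"x":-0.003,"y":0,"z":0,"ax":0,"ay":0,"az":0},{"fingers":-1,"x":-0.003,"y":0,"z":0,"ax":0,"ay":0,"az":0},{"fingers":-1,"x":-0.003,"y":0,"z":0,"ax":0,"ay":0,"az":0},{"fingers":-1,"x":-0.003,"y":0,"z":0,"ax":0,"ay":0,"az":0},{"fingers":-1,"x":-0.003,"y":0,"z":0,"ax":0,"ay":0,"az":0},{"fingers":-1,"x":-0.003,"y":0,"z":0,"ax":0,"ay":0,"az":0},{"fingers":-1,"x":-0.003,"y":0,"z":0,"ax":0,"ay":0,"az":0},{"fingers":-1,"x":-0.003,"y":0,"z":0,"ax":0,"ay":0,"az":0},{"fingers":-1,"x":-0.003,"y":0,"z":0,"ax":0,"ay":0,"az":0}]}}

```text
clock: 12.05
tcp_pos: [0.479, -0.0793, 0.0611]
orientation: [-2.22, -2.223, 0.0]
contact_force: [-1.2, 2.8, -0.6]
grip_width: 0.0171
gripper_force: 59.3
```

```bash
python3 -c "
from h import *
plan(.479,-.105,.061,90)"
```

```text
t 12.05 tcp [ 0.479  -0.0793  0.0611] turn(deg,tool) [-0.    0.    0.07] shift mm after turn [-25.7   0.    0.1] now [-25.7   0.    0.1] F [-1.2   2.76 -0.59] w 0.0171 j [ 0.37  0.48 -0.4   2.12  0.33  0.59 -0.27]
```

Slower now, in checked short moves.

Call:
{"op": "arm_command", "data": {"rows": [{"fingers":-1,"x":-0.002,"y":0,"z":0,"ax":0,"ay":0,"az":0},{"fingers":-1,"x":-0.002,"y":0,"z":0,"ax":0,"ay":0,"az":0},{"fingers":-1,"x":-0.002,"y":0,"z":0,"ax":0,"ay":0,"az":0},{"fingers":-1,"x":-0.002,"y":0,"z":0,"ax":0,"ay":0,"az":0},{"fingers":-1,"x":-0.002,"y":0,"z":0,"ax":0,"ay":0,"az":0}]}}

```text
clock: 12.47
tcp_pos: [0.4791, -0.0891, 0.0611]
orientation: [2.22, 2.223, 0.0]
contact_force: [-1.7, 1.5, -1.2]
grip_width: 0.0171
gripper_force: 59.3
```

Call:
{"op": "arm_command", "data": {"rows": [{"fingers":-1,"x":-0.0015,"y":0,"z":0,"ax":0,"ay":0,"az":0},{"fingers":-1,"x":-0.0015,"y":0,"z":0,"ax":0,"ay":0,"az":0},{"fingers":-1,"x":-0.0015,"y":0,"z":0,"ax":0,"ay":0,"az":0},{"fingers":-1,"x":-0.0015,"y":0,"z":0,"ax":0,"ay":0,"az":0}]}}

```text
clock: 12.8
tcp_pos: [0.479, -0.0951, 0.0611]
orientation: [-2.22, -2.223, 0.0]
contact_force: [-1.2, 1.4, -0.2]
grip_width: 0.0174
gripper_force: 59.3
```

Call:
{"op": "arm_command", "data": {"rows": [{"fingers":-1,"x":-0.0015,"y":0,"z":0,"ax":0,"ay":0,"az":0},{"fingers":-1,"x":-0.0015,"y":0,"z":0,"ax":0,"ay":0,"az":0},{"fingers":-1,"x":-0.0015,"y":0,"z":0,"ax":0,"ay":0,"az":0},{"fingers":-1,"x":-0.0015,"y":0,"z":0,"ax":0,"ay":0,"az":0}]}}

```text
clock: 13.13
tcp_pos: [0.479, -0.1011, 0.0611]
orientation: [-2.22, -2.223, 0.0]
contact_force: [-1.5, 1.8, 0.0]
grip_width: 0.0169
gripper_force: 59.3
```

Call:
{"op": "arm_command", "data": {"rows": [{"fingers":-1,"x":-0.0015,"y":-0.0003,"z":0,"ax":0,"ay":0,"az":0},{"fingers":-1,"x":-0.0015,"y":-0.0003,"z":0,"ax":0,"ay":0,"az":0},{"fingers":-1,"x":-0.0015,"y":-0.0003,"z":0,"ax":0,"ay":0,"az":0},{"fingers":-1,"x":-0.0015,"y":-0.0003,"z":0,"ax":0,"ay":0,"az":0}]}}

```text
clock: 13.47
tcp_pos: [0.4782, -0.1072, 0.0612]
orientation: [2.22, 2.222, 0.001]
contact_force: [1.1, 1.8, -1.7]
grip_width: 0.0169
gripper_force: 59.4
```

Call:
{"op": "arm_command", "data": {"rows": [{"fingers":-1,"x":-0.001,"y":0,"z":0,"ax":0,"ay":0,"az":0},{"fingers":-1,"x":-0.001,"y":0,"z":0,"ax":0,"ay":0,"az":0},{"fingers":-1,"x":-0.001,"y":0,"z":0,"ax":0,"ay":0,"az":0},{"fingers":-1,"x":-0.001,"y":0,"z":0,"ax":0,"ay":0,"az":0},{"fingers":-1,"x":-0.001,"y":0,"z":0,"ax":0,"ay":0,"az":0}]}}

```text
clock: 13.88
tcp_pos: [0.4781, -0.1121, 0.0612]
orientation: [2.22, 2.222, 0.001]
contact_force: [0.1, 2.4, -1.4]
grip_width: 0.0174
gripper_force: 59.4
```

Call:
{"op": "arm_command", "data": {"rows": [{"fingers":-1,"x":-0.001,"y":0,"z":0,"ax":0,"ay":0,"az":0},{"fingers":-1,"x":-0.001,"y":0,"z":0,"ax":0,"ay":0,"az":0},{"fingers":-1,"x":-0.001,"y":0,"z":0,"ax":0,"ay":0,"az":0}]}}

```text
clock: 14.13
tcp_pos: [0.478, -0.1151, 0.0612]
orientation: [2.22, 2.222, 0.0]
contact_force: [1.6, 1.3, -0.5]
grip_width: 0.0173
gripper_force: 59.5
```

Call:
{"op": "arm_command", "data": {"rows": [{"fingers":-1,"x":-0.001,"y":0.0003,"z":0,"ax":0,"ay":0,"az":0},{"fingers":-1,"x":-0.001,"y":0,"z":0,"ax":0,"ay":0,"az":0},{"fingers":-1,"x":-0.001,"y":0,"z":0,"ax":0,"ay":0,"az":0}]}}

```text
clock: 14.38
tcp_pos: [0.4781, -0.118, 0.0611]
orientation: [-2.22, -2.223, 0.0]
contact_force: [1.5, 1.4, -0.9]
grip_width: 0.0172
gripper_force: 59.4
```

Call:
{"op": "arm_command", "data": {"rows": [{"fingers":-1,"x":-0.001,"y":0,"z":0,"ax":0,"ay":0,"az":0},{"fingers":-1,"x":-0.001,"y":0,"z":0,"ax":0,"ay":0,"az":0}]}}

```text
clock: 14.55
tcp_pos: [0.4781, -0.1201, 0.0611]
orientation: [-2.22, -2.223, 0.0]
contact_force: [-0.0, 1.1, -1.0]
grip_width: 0.0167
gripper_force: 59.4
```

Call:
{"op": "arm_command", "data": {"rows": [{"fingers":-1,"x":-0.0005,"y":0,"z":0,"ax":0,"ay":0,"az":0},{"fingers":-1,"x":-0.0005,"y":0,"z":0,"ax":0,"ay":0,"az":0},{"fingers":-1,"x":-0.0005,"y":0,"z":0,"ax":0,"ay":0,"az":0}]}}

```text
clock: 14.8
tcp_pos: [0.4781, -0.1215, 0.0611]
orientation: [-2.22, -2.223, 0.0]
contact_force: [0.5, 2.3, -1.6]
grip_width: 0.017
gripper_force: 59.4
```

Call:
{"op": "arm_command", "data": {"rows": [{"fingers":-1,"x":-0.0005,"y":0,"z":0,"ax":0,"ay":0,"az":0},{"fingers":-1,"x":-0.0005,"y":0,"z":0,"ax":0,"ay":0,"az":0},{"fingers":-1,"x":-0.0005,"y":0,"z":0,"ax":0,"ay":0,"az":0}]}}

```text
clock: 15.05
tcp_pos: [0.4781, -0.123, 0.0611]
orientation: [-2.22, -2.223, 0.0]
contact_force: [0.7, 2.4, -0.5]
grip_width: 0.0175
gripper_force: 59.4
```

Call:
{"op": "arm_command", "data": {"rows": [{"fingers":-1,"x":-0.0005,"y":0,"z":0,"ax":0,"ay":0,"az":0},{"fingers":-1,"x":-0.0005,"y":0,"z":0,"ax":0,"ay":0,"az":0}]}}

```text
clock: 15.22
tcp_pos: [0.4781, -0.124, 0.0611]
orientation: [-2.22, -2.223, 0.0]
contact_force: [0.1, 1.0, -1.4]
grip_width: 0.0168
gripper_force: 59.4
```

Call:
{"op": "arm_command", "data": {"rows": [{"fingers":-1,"x":-0.0005,"y":0,"z":0,"ax":0,"ay":0,"az":0},{"fingers":-1,"x":-0.0005,"y":0,"z":0,"ax":0,"ay":0,"az":0}]}}

```text
clock: 15.38
tcp_pos: [0.4781, -0.125, 0.0611]
orientation: [-2.22, -2.223, 0.0]
contact_force: [0.0, 2.5, -0.9]
grip_width: 0.017
gripper_force: 59.4
```

Call:
{"op": "arm_command", "data": {"rows": [{"fingers":-1,"x":-0.0005,"y":0,"z":0,"ax":0,"ay":0,"az":0},{"fingers":-1,"x":-0.0005,"y":0,"z":0,"ax":0,"ay":0,"az":0}]}}

```text
clock: 15.55
tcp_pos: [0.4781, -0.126, 0.0611]
orientation: [-2.22, -2.223, 0.0]
contact_force: [0.6, 1.5, -0.7]
grip_width: 0.0169
gripper_force: 59.4
```

Call:
{"op": "arm_command", "data": {"rows": [{"fingers":-1,"x":-0.0005,"y":0,"z":0,"ax":0,"ay":0,"az":0},{"fingers":-1,"x":-0.0005,"y":0,"z":0,"ax":0,"ay":0,"az":0}]}}

```text
clock: 15.72
tcp_pos: [0.4782, -0.1265, 0.0611]
orientation: [-2.219, -2.223, -0.001]
contact_force: [0.1, 4.9, -0.4]
grip_width: 0.0173
gripper_force: 59.4
```

Call:
{"op": "arm_command", "data": {"rows": [{"fingers":-1,"x":-0.0005,"y":0,"z":0,"ax":0,"ay":0,"az":0},{"fingers":-1,"x":-0.0005,"y":0,"z":0,"ax":0,"ay":0,"az":0}]}}

```text
clock: 15.88
tcp_pos: [0.4783, -0.1266, 0.061]
orientation: [-2.218, -2.223, -0.002]
contact_force: [0.4, 7.6, -1.7]
grip_width: 0.0169
gripper_force: 59.3
```

```bash
python3 - <<'E'
from h import *
plan(.479,-.13,.061,90)
g=grab('top'); save(g['frame'][170:270,220:340],'t3.png',6)
E
```

```text
t 15.88 tcp [ 0.4783 -0.1266  0.061 ] turn(deg,tool) [ 0.01 -0.09  0.13] shift mm after turn [-3.4  0.7  0. ] now [-3.4  0.7  0. ] F [ 0.37  7.55 -1.66] w 0.0169 j [ 0.46  0.5  -0.4   2.1   0.33  0.6  -0.17]
```

View pics/t3.png

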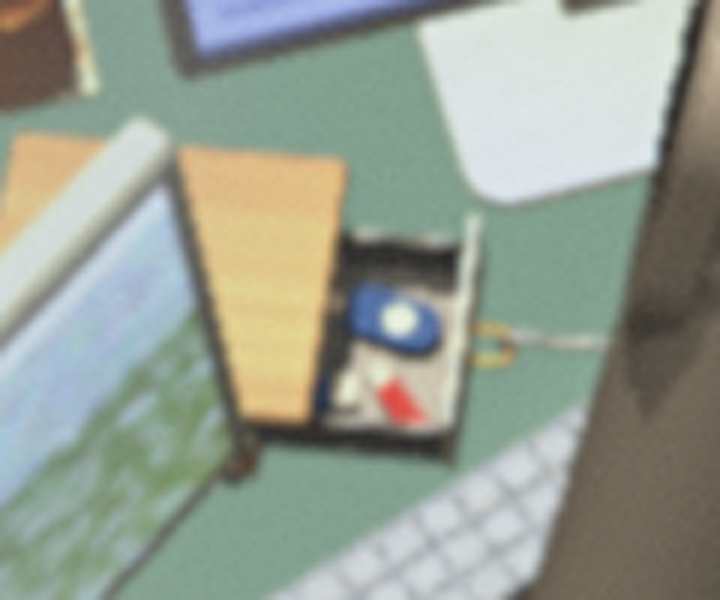

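Call:
{"op": "arm_command", "data": {"rows": [{"fingers":-1,"x":0,"y":0,"z":0,"ax":0,"ay":0,"az":0},{"fingers":-1,"x":0,"y":0,"z":0,"ax":0,"ay":0,"az":0},{"fingers":-1,"x":0,"y":0,"z":0,"ax":0,"ay":0,"az":0},{"fingers":-1,"x":0,"y":0,"z":0,"ax":0,"ay":0,"az":0},{"fingers":-1,"x":0,"y":0,"z":0,"ax":0,"ay":0,"az":0},{"fingers":-1,"x":0,"y":0,"z":0,"ax":0,"ay":0,"az":0}]}}

```text
clock: 16.43
tcp_pos: [0.4783, -0.1266, 0.061]
orientation: [-2.218, -2.223, -0.002]
contact_force: [0.6, 6.4, -2.3]
grip_width: 0.0175
gripper_force: 59.3
```

Call:
{"op": "arm_command", "data": {"rows": [{"fingers":-1,"x":0.001,"y":0,"z":0,"ax":0,"ay":0,"az":0},{"fingers":-1,"x":0.001,"y":0,"z":0,"ax":0,"ay":0,"az":0},{"fingers":-1,"x":0.002,"y":0,"z":0,"ax":0,"ay":0,"az":0},{"fingers":-1,"x":0.002,"y":0,"z":0,"ax":0,"ay":0,"az":0},{"fingers":-1,"x":0.002,"y":0,"z":0,"ax":0,"ay":0,"az":0},{"fingers":-1,"x":0.001,"y":0,"z":0,"ax":0,"ay":0,"az":0},{"fingers":-1,"x":0,"y":0,"z":0,"ax":0,"ay":0,"az":0},{"fingers":-1,"x":0,"y":0,"z":0,"ax":0,"ay":0,"az":0}]}}

```text
clock: 17.1
tcp_pos: [0.4781, -0.119, 0.0611]
orientation: [2.22, 2.223, -0.0]
contact_force: [0.4, -0.0, -0.7]
grip_width: 0.0172
gripper_force: 59.4
```

Standing pull of 6–7.5 N at the stop; now unloaded. Lift out.

Call:
{"op": "arm_command", "data": {"rows": [{"fingers":-1,"x":0,"y":0,"z":-0.003,"ax":0,"ay":0,"az":0},{"fingers":-1,"x":0,"y":0,"z":-0.004,"ax":0,"ay":0,"az":0},{"fingers":-1,"x":0,"y":0,"z":-0.005,"ax":0,"ay":0,"az":0},{"fingers":-1,"x":0,"y":0,"z":-0.006,"ax":0,"ay":0,"az":0},{"fingers":-1,"x":0,"y":0,"z":-0.01,"ax":0,"ay":0,"az":0},{"fingers":-1,"x":0,"y":0,"z":-0.015,"ax":0,"ay":0,"az":0},{"fingers":-1,"x":0,"y":0,"z":-0.02,"ax":0,"ay":0,"az":0},{"fingers":-1,"x":0,"y":0,"z":-0.015,"ax":0,"ay":0,"az":0},{"fingers":-1,"x":0,"y":0,"z":0,"ax":0,"ay":0,"az":0}]}}

```text
clock: 17.85
tcp_pos: [0.4803, -0.1192, 0.1427]
orientation: [2.217, 2.219, 0.005]
contact_force: [1.4, 0.1, 0.8]
grip_width: 0.0173
gripper_force: 59.4
```

```bash
python3 -c "
from h import *
plan(.6027,-.2729,.14,101.48)"
```

```text
t 17.85 tcp [ 0.4803 -0.1192  0.1427] turn(deg,tool) [  0.32   0.12 -11.42] shift mm after turn [-175.    89.4    2.7] now [-153.8  122.3    3.6] F [1.36 0.07 0.78] w 0.0173 j [ 0.51  0.36 -0.47  2.06  0.23  0.77 -0.1 ]
```

Call:
{"op": "arm_command", "data": {"rows": [{"fingers":-1,"x":-0.01,"y":0.008,"z":0,"ax":0,"ay":0,"az":0},{"fingers":-1,"x":-0.02,"y":0.016,"z":0,"ax":0,"ay":0,"az":0},{"fingers":-1,"x":-0.02,"y":0.016,"z":0,"ax":0,"ay":0,"az":0},{"fingers":-1,"x":-0.02,"y":0.016,"z":0,"ax":0,"ay":0,"az":0},{"fingers":-1,"x":-0.02,"y":0.016,"z":0,"ax":0,"ay":0,"az":0},{"fingers":-1,"x":-0.02,"y":0.016,"z":0,"ax":0,"ay":0,"az":0},{"fingers":-1,"x":-0.02,"y":0.016,"z":0,"ax":0,"ay":0,"az":0},{"fingers":-1,"x":-0.014,"y":0.012,"z":0,"ax":0,"ay":0,"az":-3.8},{"fingers":-1,"x":-0.005,"y":0.004,"z":0,"ax":0,"ay":0,"az":-3.8},{"fingers":-1,"x":0,"y":0,"z":0,"ax":0,"ay":0,"az":-3.8}]}}

```text
clock: 18.68
tcp_pos: [0.5991, -0.2707, 0.1373]
orientation: [-1.988, -2.432, 0.002]
contact_force: [0.2, -0.2, -0.9]
grip_width: 0.0173
gripper_force: 59.5
```

Call:
{"op": "arm_command", "data": {"rows": [{"fingers":-1,"x":0,"y":0,"z":0,"ax":0,"ay":0,"az":0},{"fingers":-1,"x":0,"y":0,"z":0,"ax":0,"ay":0,"az":0},{"fingers":-1,"x":0,"y":0,"z":0,"ax":0,"ay":0,"az":0}]}}

```text
clock: 18.93
tcp_pos: [0.5982, -0.2676, 0.1383]
orientation: [-1.99, -2.43, 0.001]
contact_force: [-0.2, -1.0, -0.3]
grip_width: 0.0172
gripper_force: 59.5
```

```bash
python3 -c "
from h import *
plan(.6027,-.2729,.09,101.48)"
```

```text
t 18.93 tcp [ 0.5982 -0.2676  0.1383] turn(deg,tool) [-0.06 -0.04 -0.11] shift mm after turn [-6.1  3.3 48.3] now [-6.1  3.4 48.3] F [-0.23 -1.04 -0.26] w 0.0172 j [ 0.64  0.6  -0.44  1.67  0.3   0.94  0.28]
```

Call:
{"op": "arm_command", "data": {"rows": [{"fingers":-1,"x":-0.003,"y":0.0017,"z":0.008,"ax":0,"ay":0,"az":-0.1},{"fingers":-1,"x":-0.003,"y":0.0017,"z":0.015,"ax":0,"ay":0,"az":0},{"fingers":-1,"x":0,"y":0,"z":0.015,"ax":0,"ay":0,"az":0},{"fingers":-1,"x":0,"y":0,"z":0.01,"ax":0,"ay":0,"az":0},{"fingers":-1,"x":0,"y":0,"z":0,"ax":0,"ay":0,"az":0},{"fingers":-1,"x":0,"y":0,"z":0,"ax":0,"ay":0,"az":0},{"fingers":-1,"x":0,"y":0,"z":0,"ax":0,"ay":0,"az":0}]}}

```text
clock: 19.52
tcp_pos: [0.6034, -0.2725, 0.0911]
orientation: [1.986, 2.434, 0.0]
contact_force: [0.9, -0.3, -0.5]
grip_width: 0.0169
gripper_force: 59.4
```

```bash
python3 -c "
from h import *
plan(.6026,-.273,.047,101.48)
g=grab('scene'); save(g['frame'][130:220,300:400],'s4.png',6)"
```

```text
t 19.52 tcp [ 0.6034 -0.2725  0.0911] turn(deg,tool) [ 0.01 -0.01  0.1 ] shift mm after turn [-0.3 -0.9 44.1] now [-0.3 -0.9 44.1] F [ 0.86 -0.34 -0.53] w 0.0169 j [ 0.62  0.66 -0.42  1.68  0.34  0.86  0.27]
```

View pics/s4.png

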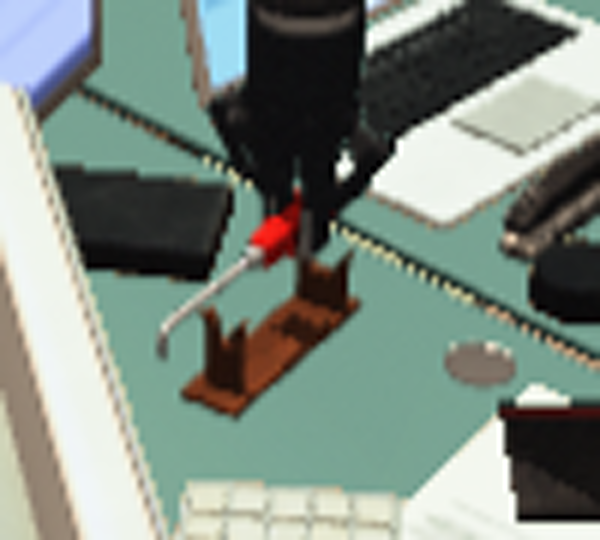

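Call:
{"op": "arm_command", "data": {"rows": [{"fingers":-1,"x":-0.0003,"y":-0.0009,"z":0.004,"ax":0,"ay":0,"az":0.1},{"fingers":-1,"x":0,"y":0,"z":0.008,"ax":0,"ay":0,"az":0},{"fingers":-1,"x":0,"y":0,"z":0.009,"ax":0,"ay":0,"az":0},{"fingers":-1,"x":0,"y":0,"z":0.008,"ax":0,"ay":0,"az":0},{"fingers":-1,"x":0,"y":0,"z":0.006,"ax":0,"ay":0,"az":0},{"fingers":-1,"x":0,"y":0,"z":0.004,"ax":0,"ay":0,"az":0},{"fingers":-1,"x":0,"y":0,"z":0.002,"ax":0,"ay":0,"az":0},{"fingers":-1,"x":0,"y":0,"z":0,"ax":0,"ay":0,"az":0},{"fingers":-1,"x":0,"y":0,"z":0,"ax":0,"ay":0,"az":0}]}}

```text
clock: 20.32
tcp_pos: [0.6023, -0.2732, 0.0499]
orientation: [-1.988, -2.432, 0.0]
contact_force: [-0.2, 0.9, -0.7]
grip_width: 0.0173
gripper_force: 59.6
```

Call:
{"op": "arm_command", "data": {"rows": [{"fingers":-1,"x":0,"y":0,"z":0.001,"ax":0,"ay":0,"az":0},{"fingers":-1,"x":0,"y":0,"z":0.001,"ax":0,"ay":0,"az":0},{"fingers":-1,"x":0,"y":0,"z":0.0007,"ax":0,"ay":0,"az":0},{"fingers":-1,"x":0,"y":0,"z":0,"ax":0,"ay":0,"az":0}]}}

```text
clock: 20.65
tcp_pos: [0.6023, -0.2733, 0.0474]
orientation: [1.989, 2.432, -0.0]
contact_force: [0.5, 1.0, -0.6]
grip_width: 0.0171
gripper_force: 59.6
```

Call:
{"op": "arm_command", "data": {"rows": [{"fingers":-1,"x":0,"y":0,"z":0.0004,"ax":0,"ay":0,"az":0},{"fingers":-1,"x":0,"y":0,"z":0.0004,"ax":0,"ay":0,"az":0},{"fingers":-1,"x":0,"y":0,"z":0,"ax":0,"ay":0,"az":0},{"fingers":-1,"x":0,"y":0,"z":0,"ax":0,"ay":0,"az":0}]}}

```text
clock: 20.98
tcp_pos: [0.6024, -0.2733, 0.0468]
orientation: [1.988, 2.432, -0.0]
contact_force: [-0.4, -0.1, 1.0]
grip_width: 0.0171
gripper_force: 59.9
```

Just touching. Open gently and fully, then rise.

Call:
{"op": "arm_command", "data": {"rows": [{"fingers":-0.4,"x":0,"y":0,"z":0.0002,"ax":0,"ay":0,"az":0},{"fingers":-0.2,"x":0,"y":0,"z":0,"ax":0,"ay":0,"az":0},{"fingers":0.2,"x":0,"y":0,"z":0,"ax":0,"ay":0,"az":0},{"fingers":0.6,"x":0,"y":0,"z":0,"ax":0,"ay":0,"az":0},{"fingers":1,"x":0,"y":0,"z":0,"ax":0,"ay":0,"az":0},{"fingers":1,"x":0,"y":0,"z":0,"ax":0,"ay":0,"az":0},{"fingers":1,"x":0,"y":0,"z":0,"ax":0,"ay":0,"az":0},{"fingers":1,"x":0,"y":0,"z":0,"ax":0,"ay":0,"az":0}]}}

```text
clock: 21.65
tcp_pos: [0.6024, -0.2732, 0.0464]
orientation: [1.988, 2.432, 0.0]
contact_force: [0.3, -0.5, -0.0]
grip_width: 0.0851
gripper_force: 0.0
```

Call:
{"op": "arm_command", "data": {"rows": [{"fingers":1,"x":0,"y":0,"z":-0.01,"ax":0,"ay":0,"az":0},{"fingers":1,"x":0,"y":0,"z":-0.02,"ax":0,"ay":0,"az":0},{"fingers":1,"x":0,"y":0,"z":-0.03,"ax":0,"ay":0,"az":0},{"fingers":1,"x":0,"y":0,"z":-0.03,"ax":0,"ay":0,"az":0},{"fingers":1,"x":0,"y":0,"z":-0.03,"ax":0,"ay":0,"az":0},{"fingers":1,"x":0,"y":0,"z":-0.02,"ax":0,"ay":0,"az":0},{"fingers":1,"x":0,"y":0,"z":-0.01,"ax":0,"ay":0,"az":0},{"fingers":1,"x":0,"y":0,"z":0,"ax":0,"ay":0,"az":0},{"fingers":1,"x":0,"y":0,"z":0,"ax":0,"ay":0,"az":0}]}}

```text
clock: 22.4
tcp_pos: [0.6021, -0.2733, 0.1962]
orientation: [1.988, 2.432, -0.0]
contact_force: [0.4, 0.1, 0.4]
grip_width: 0.0855
gripper_force: 0.0
```

```bash
python3 - <<'E'
from h import *
plan(.6026,-.273,.2,101.48)
g=grab('scene'); s=grab('top')
a=cv2.resize(g['frame'][140:210,310:380],None,fx=5.6,fy=5.6,interpolation=cv2.INTER_CUBIC); b=cv2.resize(s['frame'][180:250,255:325],None,fx=5.6,fy=5.6,interpolation=cv2.INTER_CUBIC)
save(np.hstack([a,b]),'end.png')
E
```

```text
t 22.4 tcp [ 0.6021 -0.2733  0.1962] turn(deg,tool) [-0.01  0.01 -0.02] shift mm after turn [ 0.2  0.6 -3.8] now [ 0.2  0.6 -3.8] F [0.35 0.14 0.4 ] w 0.0855 j [ 0.65  0.55 -0.46  1.62  0.27  1.04  0.32]
```

View pics/end.png

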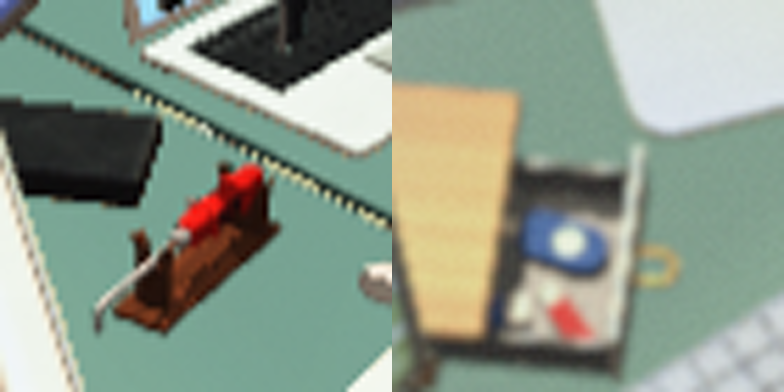

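The hook is back in its rest (bend at about (97,305)). The tray is still out and its loop is free (655,265).

```bash
python3 -c "
from bench import r
print(r.hand_in())"
```

```text
the job is handed in; nothing more can be done
None
```

I drew the tray out to its stop (a standing pull of 6–7.5 N on the wrist sensor), unhooked it and left it out, then laid the hook back in its rest and handed the job in at about 22 s; no verdict was shown.

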